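# Make up a staining kit and a sampling kit

### The job

Make up two kits from the stock standing loose on the front of the worktop, every part seated in the bay of the grey trays that is made for it. The tray with two wells gets the glass staining jar in the large well and one black-capped vial in the small well; the tray with two wells and a long recess gets the white pot in the large well, the other black-capped vial in the small well and the forceps lying along the recess. Stand the jar, pot and vials upright, and leave the dropper bottle, which belongs to neither kit, where it stands.

Things in the scene. Friction and masses are not known exactly. Their poses are not given: they have to be found in the camera images.
- kit_tray_two: grey kit tray, fixed, 84 (x) x 150 (y) x 16 mm high, with two round wells and no recess. Origin: centre of its underside, z up. Wells 12 mm deep, floor 4 mm above the worktop: large (72 mm across) centred at x 0, y -33 mm; small (41 mm across) at x 0, y +45 mm.
- kit_tray_three: grey kit tray, fixed, 130 (x) x 150 (y) x 16 mm high. Origin: centre of its underside, z up, x from the recess side to the wells side. Wells 12 mm deep, floor 4 mm above worktop: large (72 mm across) at x +23, y -33; small (41 mm across) at x +23, y +45. Recess for forceps centred at x -42, y 0, 34 mm along x, 132 mm along y, 3 mm deep, floor 13 mm above worktop.
- staining_jar: ribbed glass staining jar with a dark content and a black knobbed lid that does not come off: 54 mm across, 101 mm high, 190 g, stands upright. Origin: centre of its underside, z up along its axis; any yaw will do. It grips well across its body 50 to 75 mm above its underside.
- pot: plain white round pot with an off-white screw lid, all closed: 56 mm across, 65 mm high, 50 g, stands upright. Origin: centre of its underside, z up along its axis; round. It grips well 35 to 60 mm above its underside. (The taller white-lidded clear jar behind the trays is no part of the job.)
- vial_a: glass screw-top specimen vial with a black cap, the other of the pair looking alike (either may go into either kit): 25 mm across, 52 mm high, 18 g, stands upright. Origin: centre of its underside, z up along its axis; round, so its yaw does not matter. It grips well 30 to 48 mm above its underside.
- vial_b: glass screw-top specimen vial with a black cap, the other of the pair looking alike (either may go into either kit): 25 mm across, 52 mm high, 18 g, stands upright. Origin: centre of its underside, z up along its axis; round, so its yaw does not matter. It grips well 30 to 48 mm above its underside.
- forceps: fine steel forceps lying flat: 116 mm long, up to 15 mm wide, 10 mm high, 18 g. Origin: centre of the underside, x along their length (either end may point either way in the recess), z up. Grip across the width at the middle, holding only the upper 5 mm when setting them into the recess.
- dropper: brown dropper bottle with a black rubber bulb, 33 mm across, 104 mm high, loose; belongs to neither kit and stays where it stands. Origin: centre of its underside.
Mind the look-alikes: they are no part of the job. Leave any orange look-alike of the staining_jar alone.

How it is judged:
By the outcome, as a careful person would: the job done as asked, in the order asked, and still so for the second after the job is handed in, with the robot touching nothing.
It also fails if it takes over 128 s, if anything falls off the work surface, if the arm or the gripper's body presses on something with over 40 N, if the wrist force passes 120 N, or if a joint passes its speed limit or range.

### The arm

A 6-joint arm with a two-finger parallel gripper is mounted at the origin on a cart in front of the work surface, level with it; the furniture and walls round the work are solid. World frame = base frame: x ahead of the robot, y to its left, z up, the work surface at z = 0. Lengths are in mm, angles in rad, forces in N, time in s.
With the tool pointing down it reaches from about 300 to 950 mm from the base axis. Payload 3.1 kg.
Tool frame: the origin (TCP) lies at the very end of the fingers, on their centre line; the grasp point (between the pads) lies 19 mm behind it; z points along the fingers, y is the line along which they close (so a half turn about z gives the same grasp; the last joint's range is limited). The gripper opens to 85 mm and grips with 20 to 120 N. Pads are 22 mm wide; open, the fingers measure 114 mm over their backs; the gripper's body (76 mm by 85 mm) begins 54 mm behind the grasp point. The pads swing forward as they close: fully open they stand 13 mm farther back than shut.
Start: joints at [1.031, 0.308, 1.634, -0, 1.2, -0.07], TCP at [282.968, 557.28, 231.272] pointing down, gripper open.
Joint ranges: [-3.06, 3.06], [-0.79, 1.96], [0.05, 2.63], [-1.19, 4.34], [0.05, 2.64], [-2.94, 2.94]. Speed limits (rad/s): [2.79, 2.79, 3.14, 3.14, 3.14, 3.14].

### API

Orientations are given as a unit quaternion [w, x, y, z].
In Python, from plant import manip gives the robot as it stands. The module is installed in compiled form; this text tells all that it offers.
- The arm moves only by the tool move_arm, never from a script. Its argument "rows" is a list of rows, each an object of numbers: "jaw": the closure, from 0 (fully open) to 1 (shut); "dx", "dy", "dz": the shift along the world's x, y, z normalised to -1 to 1, where 1 is 40 cm; "rx", "ry", "rz": the turn, a rotation vector about the world's x, y, z normalised to -1 to 1, where 1 is 1.5 rad. A call has 1 to 10 rows; each row is the pose to reach, as a shift and turn from the pose commanded when the call began; what a row does not reach only later rows make up. A row lasts 1/10 s, in which the tool goes at most 50 mm and 8.59 degrees, less where a joint would pass 70% of its speed; a pose out of reach is approached as far as the arm can. A call with a number of a shift or a turn outside -1 to 1 is refused whole. A call with a gripper value outside its range is refused whole. The fingers move at their own pace and stop on an object; "newtons" is the grip in N (left out, the last holds). Time passes only in rows, so rows that repeat a pose let the fingers close. It gives the time, the measured TCP pose, the force, the opening and the grip force at its end, in the units of the state.
- manip.read_state(): the state, without advancing time (a new reading comes with each control period).
- manip.camera(name): name is "side" or "top"; returns (picture, depth): 400x640x3 uint8, blue, green, red; 400x640 float32, mm along the optical axis (not along the pixel's ray), 0 where there is no reading.
- manip.camera_params(name): a dict with "camera_matrix" (3x3 intrinsics, pixels), "D" ([k1, k2, p1, p2, k3] as OpenCV has them; the pictures are not rectified), "origin" and "orientation" of the camera in the world. Camera axes: x right, y down, z forward; pixel columns grow to the right and rows downward; lengths in mm; the calibration is good to about 2 mm. A picture is of the moment at which its call begins. camera_params takes no time and is no camera call.
- manip.hand_in(): hands the job in; it is judged then, once.
The state is a dict: "t": time; "joint_pos": joint angles; "qd": joint speeds; "joint_torque": joint torques, N m; "ee_pos": TCP position; "ee_rot": TCP orientation; "ft_force": force on the tool from outside, world axes, zero at the start; "moment": the same for the moment, N m; "opening": finger opening in mm; "grip_force": force on a finger pad.
Only numpy, scipy, OpenCV 4.12 (cv2) and the standard library are available. Lean on these libraries where they do the work, as an engineer would, in place of code of your own. Each camera call takes 0.05 s, during which the arm holds its last target. There are 200 camera calls.

## Working session

There is one attempt and no reset: what is moved stays moved. The work goes in short steps, Python scripts to look and compute and a tool call to move; the robot and the scene stay as the last step left them, time stands still between calls to the robot, and variables do not carry over. Pictures are saved under pics/ and viewed, at most 14 in all, crops included, and the job is handed in when it is done.

Besides the shell and the picture viewer there is one more tool, called by a JSON object that holds its "method" and its "body", one argument or row to a line. move_arm: Moves the arm, as the interface text tells. Its arguments: {"type":"object","properties":{"rows":{"type":"array","items":{"type":"object","properties":{"jaw":{"type":"number"},"dx":{"type":"number"},"dy":{"type":"number"},"dz":{"type":"number"},"rx":{"type":"number"},"ry":{"type":"number"},"rz":{"type":"number"}}}},"newtons":{"type":"number"}},"required":["rows"]}

```bash
mkdir -p pics; cat > h.py <<'E'
import numpy as np, cv2
from plant import manip
from scipy.spatial.transform import Rotation as R
def P(n):
    p=manip.camera_params(n); q=np.array(p["orientation"]); 
    return np.array(p["camera_matrix"],float),np.array(p["D"],float),np.array(p["origin"],float),R.from_quat(q[[1,2,3,0]]).as_matrix()
def ray(n,u,v):
    K,D,o,M=P(n); a=cv2.undistortPoints(np.array([[[u,v]]],float),K,D)[0,0]
    return o,M@np.array([a[0],a[1],1])
def onz(n,u,v,z):
    o,d=ray(n,u,v); return o+d*(z-o[2])/d[2]
def cloud(n,dep):
    K,D,o,M=P(n); h,w=dep.shape
    g=np.stack(np.meshgrid(np.arange(w),np.arange(h)),-1).reshape(-1,1,2).astype(float)
    a=cv2.undistortPoints(g,K,D)[:,0]; c=np.c_[a,np.ones(len(a))]*dep.reshape(-1,1)
    return (o+c@M.T).reshape(h,w,3)
E
python3 - <<'E'
from h import *
for n in("side","top"):
    im,d=manip.camera(n); cv2.imwrite(f"pics/{n}0.png",im); np.save(f"{n}0.npy",d); cv2.imwrite(f"{n}0.png",im)
    K,D,o,M=P(n); print(n,K.tolist(),D,o,M[:,2])
s=manip.read_state(); print(s)
E
```

```text
side [[486.7617401044908, 0.0, 323.71544860345153], [0.0, 486.7617401044908, 199.39640209211382], [0.0, 0.0, 1.0]] [-0.01054323  0.          0.          0.          0.        ] [  613.27353183 -1258.98033823   509.61752512] [-0.07203204  0.90766117 -0.41347621]
top [[450.29354955774807, 0.0, 327.83375677867497], [0.0, 450.29354955774807, 188.18460817414612], [0.0, 0.0, 1.0]] [0.02158009 0.         0.         0.         0.        ] [ 369.75403266 -255.54052848  873.79397984] [ 0.22018703  0.01533725 -0.97533709]
{'t': 0.1, 'joint_pos': array([ 1.03133442e+00,  3.08945481e-01,  1.63506522e+00,  3.49289418e-07,
        1.19971317e+00, -6.96994118e-02]), 'qd': array([-0.00062874, -0.00136833, -0.0027883 ,  0.00025356, -0.00078479,
        0.00053843]), 'joint_torque': array([-5.79026619e-05, -4.16407585e+01, -2.77644664e+01, -2.67901839e-06,
        4.00674311e-03,  3.74345888e-08]), 'ee_pos': array([282.55706458, 556.63644857, 230.1419273 ]), 'ee_rot': array([-3.19724766e-04,  2.32727423e-01,  9.72541419e-01, -1.01651548e-03]), 'ft_force': array([-0.09643716, -0.02924684, -0.79641468]), 'moment': array([-0.04436306, -0.04469573,  0.03907598]), 'grip_force': 0.0, 'opening': 85.45494089360785}
```

View pics/top0.png

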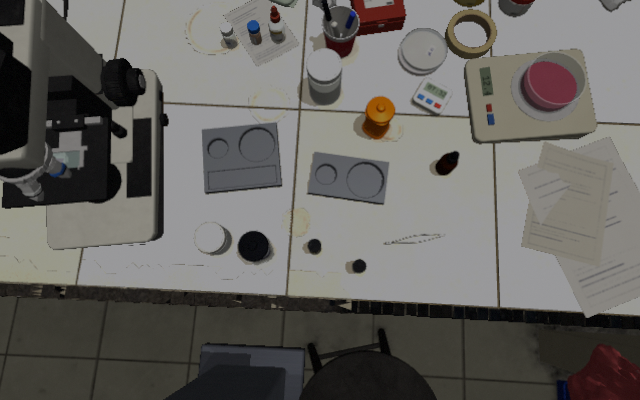

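View pics/side0.png

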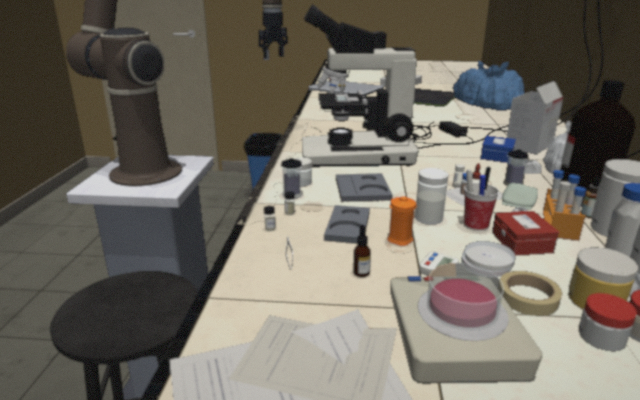

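The top view shows tray three at (242,158), tray two at (349,178), the pot at (210,237), the jar at (254,246), vials at (314,246) and (359,266), forceps at (415,239) and the dropper at (447,163). The side view shows the same items, with the vials at (269,217) and (289,203).

```bash
python3 - <<'E'
from h import *
im=cv2.imread("top0.png"); d=np.load("top0.npy"); C=cloud("top",d)
c=im[115:280,195:460]; cv2.imwrite("pics/crop1.png",cv2.convertScaleAbs(cv2.resize(c,None,fx=3,fy=3,interpolation=cv2.INTER_CUBIC),alpha=1.5))
s=cv2.imread("side0.png")[150:280,250:420]; cv2.imwrite("pics/crop2.png",cv2.resize(s,None,fx=4.5,fy=4.5,interpolation=cv2.INTER_CUBIC))
S=cloud("side",np.load("side0.npy"))
for nm,A in(("top",C),("side",S)):
    P_=A.reshape(-1,3)
    t=P_[(P_[:,0]>250)&(P_[:,0]<420)&(P_[:,1]>-500)&(P_[:,1]<120)]
    print(nm,"table z",np.median(t[:,2]))
for nm,u,v in(("pot",210,237),("jar",254,246),("va",314,246),("vb",359,266),("fc",415,239),("drop",447,163),("orange",379,118),("t3",230,165),("t2",340,185),("mic",125,80),("mic2",30,100),("micedge",155,230),("stool",340,360),("clear",323,62)):
    print(nm,C[v,u].round())
H=np.where((C[...,2]>20)&(C[...,2]<500))
# height map clusters in front area
m=((C[...,2]>25)&(C[...,0]>200)&(C[...,0]<700)&(C[...,1]<150)&(C[...,1]>-500)).astype(np.uint8)
n,l,st,ce=cv2.connectedComponentsWithStats(m)
for i in range(1,n):
    if st[i,4]>15:
        q=C[l==i]; zt=np.percentile(q[:,2],98); k=q[q[:,2]>zt-6]; 
        print(st[i],zt.round(1),((k[:,:2].min(0)+k[:,:2].max(0))/2).round(1),(k[:,:2].max(0)-k[:,:2].min(0)).round(1))
E
```

```text
top table z 0.3705409220850697
side table z 0.5910711003261326
pot [452. -36.  64.]
jar [ 437. -122.   99.]
va [ 446. -223.   52.]
vb [ 415. -306.   52.]
fc [ 475. -415.    0.]
drop [ 613. -463.   59.]
orange [ 683. -331.   92.]
t3 [601. -46.  15.]
t2 [ 571. -266.   16.]
mic [718. 128. 129.]
mic2 [595. 152. 316.]
micedge [463.  76.  36.]
stool [ 218. -286. -205.]
clear [ 778. -223.  116.]
[   0   65   72  114 3530] 381.2 [489. -53.] [238.6 405. ]
[  73   84   95  161 8637] 192.4 [497.2 -52.8] [254.9 405.5]
[364 107  31  27 564] 99.7 [ 534.8 -299.3] [330.   87.5]
[437 150  23  23 349] 102.6 [ 497.3 -365.3] [255.1 219.6]
[194 222  35  32 896] 67.4 [ 424.6 -130.7] [109.7 249.6]
[238 231  33  32 832] 101.4 [ 407.7 -181.7] [ 75.9 147.8]
[307 239  14  15 169] 54.4 [ 414.6 -232.9] [89.7 45.3]
[352 259  14  15 159] 54.8 [ 415.6 -305.1] [23.5 23.7]
```

View pics/crop1.png

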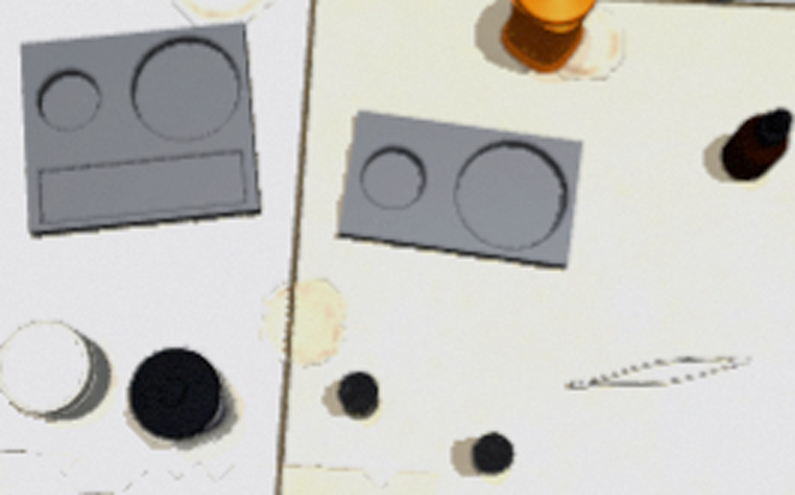

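View pics/crop2.png

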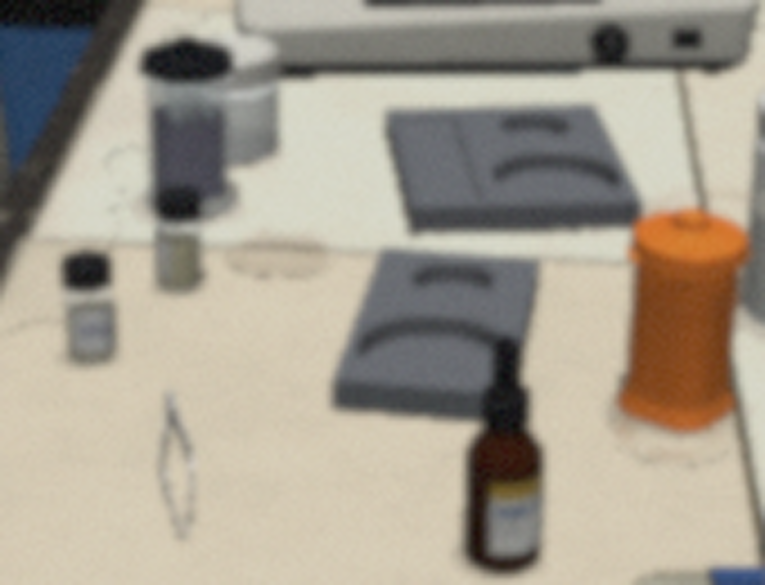

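Crop 1: tray three has wells at (186,88) and (69,99) with the recess spanning (38,170)–(246,212). Tray two has wells at (511,195) and (393,177). The forceps run from (568,385) to (750,358). Crop 2 shows vials at (88,270) and (180,205), and the jar at (188,60).

```bash
python3 - <<'E'
from h import *
C=cloud("top",np.load("top0.npy")); S=cloud("side",np.load("side0.npy"))
f=lambda x,y,z:onz("top",195+(x+.5)/3-.5,115+(y+.5)/3-.5,z)[:2].round(1)
g=lambda x,y,z:onz("side",250+(x+.5)/4.5-.5,150+(y+.5)/4.5-.5,z)[:2].round(1)
L3,s3=f(186,88.5,16),f(69,99.5,16);L2,s2=f(511,195,16),f(393,177,16)
for n,a,b in(("t3",L3,s3),("t2",L2,s2)):
    e=b-a; print(n,a,b,np.linalg.norm(e),"yaw",np.degrees(np.arctan2(-e[0],e[1])))
r=[f(38,170,16),f(242,151,16),f(246,203,16),f(42,221,16)];print("recess",r,np.mean(r,0))
print("t3 corners",[f(*p,16) for p in((22,43),(244,24))],"t2",[f(*p,16) for p in((358,111),(581,141),(566,264),(338,234))])
print("side: t3 corners",g(387,110,16),g(593,107,16),g(637,206,16),g(410,216,16),"t2",g(380,253,16),g(538,263,16),g(335,403,16))
e=[f(568,385,4),f(750,358,4)];print("fc",e,np.mean(e,0),"side",g(170,395,4),g(182,537,4), "mid widths",f(655,362,4),f(665,385,4))
print("vial tops side",g(86,262,52),g(180,196,52),"top",f(359,395,52),f(492,454,52),"jar side bottom",g(190,205,0),"lid",g(187,62,92),"top",f(176,393,92),"pot",f(46,367,65))
for nm,c,z0,z1,r in(("pot",(452,-36),61,70,45),("jar",(437,-122),85,108,45),("va",(446,-223),48,58,20),("vb",(415,-306),48,58,20)):
  for k,A in(("top",C),("side",S)):
    q=A.reshape(-1,3); q=q[(np.hypot(*(q[:,:2]-c).T)<r)&(q[:,2]>z0)&(q[:,2]<z1)]
    lo,hi=np.percentile(q[:,:2],[3,97],axis=0); print(nm,k,len(q),q[:,2].mean().round(1),((lo+hi)/2).round(1),(hi-lo).round(1))
E
```

```text
t3 [646.4 -95.5] [634.9 -18.6] 77.75512844822521 yaw 8.505260336173913
t2 [ 584.1 -314. ] [ 592.4 -236.3] 78.14205013947354 yaw -6.097277233948953
recess [array([585.6,  -3.4]), array([ 605.2, -136. ]), array([ 570.2, -141.3]), array([551.6,  -9.7])] [578.15 -72.6 ]
t3 corners [array([672.8,  16.9]), array([ 693.7, -130.7])] t2 [array([ 636.4, -210.8]), array([ 623. , -358.8]), array([ 540. , -350.9]), array([ 552.5, -202.6])]
side: t3 corners [546.5  -3.3] [673.1  13. ] [ 693.4 -136.6] [ 568.3 -161.1] t2 [ 554.8 -210.2] [ 638.2 -215.4] [ 544.1 -374.6]
fc [array([ 463.4, -355.3]), array([ 486.7, -471.7])] [ 475.05 -413.5 ] side [ 463.5 -352.1] [ 487. -475.] mid widths [ 481.  -410.8] [ 466.6 -417.3]
vial tops side [ 417.2 -309.4] [ 451.3 -226.2] top [ 445.8 -223.6] [ 414.7 -305.3] jar side bottom [ 440.4 -121.1] lid [ 442.8 -134.1] top [ 438.1 -119.7] pot [452.1 -35.9]
pot top 758 64.4 [452.2 -34.1] [47.8 48.6]
pot side 74 64.4 [460.7 -37.7] [39.  46.5]
jar top 731 92.0 [ 437.8 -118. ] [45.7 44.8]
jar side 167 91.3 [ 441. -125.] [46.1 43.1]
va top 147 51.8 [ 448.1 -222.5] [21.7 21.3]
va side 51 51.7 [ 449.7 -224.5] [21.9 23.9]
vb top 148 51.8 [ 414.7 -305.8] [20.9 21.4]
vb side 61 51.4 [ 416.8 -309.6] [22.3 20.5]
```

```bash
python3 - <<'E'
from h import *
for k in("top","side"):
    q=cloud(k,np.load(k+"0.npy")).reshape(-1,3)
    for y in range(0,800,50):
        m=q[(q[:,1]>y)&(q[:,1]<y+50)&(q[:,2]>25)&(q[:,2]<700)&(q[:,0]>200)&(q[:,0]<1000)]
        if len(m)>20: print(k,y,len(m),"minx lowz<150",np.percentile(m[m[:,2]<150][:,0],2).round() if (m[:,2]<150).sum()>5 else None,"minx z>150",np.percentile(m[m[:,2]>150][:,0],2).round() if (m[:,2]>150).sum()>5 else None,"maxz",np.percentile(m[:,2],99).round())
E
```

```text
top 50 1529 minx lowz<150 445.0 minx z>150 None maxz 57.0
top 100 12334 minx lowz<150 442.0 minx z>150 492.0 maxz 376.0
top 150 14782 minx lowz<150 432.0 minx z>150 485.0 maxz 366.0
top 200 2516 minx lowz<150 423.0 minx z>150 474.0 maxz 328.0
top 250 703 minx lowz<150 423.0 minx z>150 471.0 maxz 186.0
side 50 818 minx lowz<150 452.0 minx z>150 494.0 maxz 181.0
side 100 4348 minx lowz<150 455.0 minx z>150 466.0 maxz 431.0
side 150 5028 minx lowz<150 447.0 minx z>150 491.0 maxz 381.0
side 200 724 minx lowz<150 427.0 minx z>150 449.0 maxz 428.0
side 250 110 minx lowz<150 431.0 minx z>150 477.0 maxz 194.0
side 400 63 minx lowz<150 930.0 minx z>150 None maxz 35.0
side 450 189 minx lowz<150 906.0 minx z>150 242.0 maxz 348.0
side 500 823 minx lowz<150 897.0 minx z>150 248.0 maxz 443.0
side 550 215 minx lowz<150 None minx z>150 289.0 maxz 431.0
side 600 83 minx lowz<150 None minx z>150 293.0 maxz 348.0
```

{"method": "move_arm", "body": {
  "rows": [
    {"dx": 0.12,"dy": -1,"rz": -0.84,"jaw": 0},
    {"dx": 0.12,"dy": -1,"rz": -0.84,"jaw": 0},
    {"dx": 0.12,"dy": -1,"rz": -0.84,"jaw": 0},
    {"dx": 0.12,"dy": -1,"rz": -0.84,"jaw": 0},
    {"dx": 0.12,"dy": -1,"rz": -0.84,"jaw": 0},
    {"dx": 0.12,"dy": -1,"rz": -0.84,"jaw": 0},
    {"dx": 0.12,"dy": -1,"rz": -0.84,"jaw": 0},
    {"dx": 0.12,"dy": -1,"rz": -0.84,"jaw": 0},
    {"dx": 0.12,"dy": -1,"rz": -0.84,"jaw": 0},
    {"dx": 0.12,"dy": -1,"rz": -0.84,"jaw": 0}
  ],
  "newtons": 30
}}

```text
validation failed for argument at $.ro...
```

{"method": "move_arm", "body": {
  "rows": [
    {"dx": 0.12,"dy": -0.5,"dz": 0.0,"rx": 0.0,"ry": 0.0,"rz": -0.4,"jaw": 0.0},
    {"dx": 0.12,"dy": -0.5,"dz": 0.0,"rx": 0.0,"ry": 0.0,"rz": -0.4,"jaw": 0.0}
  ],
  "newtons": 30
}}

```text
t: 0.3
ee_pos: [305.9, 459.3, 230.2]
ee_rot: [-0.0, 0.377, 0.926, -0.001]
ft_force: [1.1, -0.7, -0.3]
opening: 85.4
grip_force: 0.0
```

{"method": "move_arm", "body": {
  "rows": [
    {"dx": 0.07,"dy": -0.78,"dz": 0.0,"rx": 0.0,"ry": 0.0,"rz": -0.64,"jaw": 0.0},
    {"dx": 0.07,"dy": -0.78,"dz": 0.0,"rx": 0.0,"ry": 0.0,"rz": -0.64,"jaw": 0.0},
    {"dx": 0.07,"dy": -0.78,"dz": 0.0,"rx": 0.0,"ry": 0.0,"rz": -0.64,"jaw": 0.0},
    {"dx": 0.07,"dy": -0.78,"dz": 0.0,"rx": 0.0,"ry": 0.0,"rz": -0.64,"jaw": 0.0},
    {"dx": 0.07,"dy": -0.78,"dz": 0.0,"rx": 0.0,"ry": 0.0,"rz": -0.64,"jaw": 0.0},
    {"dx": 0.07,"dy": -0.78,"dz": 0.0,"rx": 0.0,"ry": 0.0,"rz": -0.64,"jaw": 0.0},
    {"dx": 0.07,"dy": -0.78,"dz": 0.0,"rx": 0.0,"ry": 0.0,"rz": -0.64,"jaw": 0.0}
  ],
  "newtons": 30
}}

```text
t: 1.0
ee_pos: [333.5, 144.2, 230.7]
ee_rot: [0.001, 0.764, 0.646, -0.001]
ft_force: [-0.4, 1.4, -0.2]
opening: 85.4
grip_force: 0.0
```

{"method": "move_arm", "body": {
  "rows": [
    {"dx": 0.0,"dy": -0.6,"dz": 0.0,"rx": 0.0,"ry": 0.0,"rz": 0.0,"jaw": 0.0},
    {"dx": 0.0,"dy": -0.6,"dz": 0.0,"rx": 0.0,"ry": 0.0,"rz": 0.0,"jaw": 0.0},
    {"dx": 0.0,"dy": -0.6,"dz": 0.0,"rx": 0.0,"ry": 0.0,"rz": 0.0,"jaw": 0.0},
    {"dx": 0.0,"dy": -0.6,"dz": 0.0,"rx": 0.0,"ry": 0.0,"rz": 0.0,"jaw": 0.0},
    {"dx": 0.26,"dy": -0.67,"dz": 0.0,"rx": 0.0,"ry": 0.0,"rz": 0.0,"jaw": 0.0},
    {"dx": 0.26,"dy": -0.67,"dz": 0.0,"rx": 0.0,"ry": 0.0,"rz": 0.0,"jaw": 0.0},
    {"dx": 0.26,"dy": -0.67,"dz": 0.0,"rx": 0.0,"ry": 0.0,"rz": 0.0,"jaw": 0.0},
    {"dx": 0.26,"dy": -0.67,"dz": 0.0,"rx": 0.0,"ry": 0.0,"rz": 0.0,"jaw": 0.0},
    {"dx": 0.26,"dy": -0.67,"dz": 0.0,"rx": 0.0,"ry": 0.0,"rz": 0.0,"jaw": 0.0}
  ],
  "newtons": 30
}}

```text
t: 1.9
ee_pos: [437.5, -119.8, 230.4]
ee_rot: [-0.001, 0.761, 0.648, -0.001]
ft_force: [-0.0, 0.3, -0.7]
opening: 85.7
grip_force: 0.0
```

{"method": "move_arm", "body": {
  "rows": [
    {"dx": 0.002,"dy": 0.0,"dz": -0.12,"rx": 0.0,"ry": 0.0,"rz": 0.0,"jaw": 0.0},
    {"dx": 0.002,"dy": 0.0,"dz": -0.24,"rx": 0.0,"ry": 0.0,"rz": 0.0,"jaw": 0.0},
    {"dx": 0.002,"dy": 0.0,"dz": -0.34,"rx": 0.0,"ry": 0.0,"rz": 0.0,"jaw": 0.0},
    {"dx": 0.002,"dy": 0.0,"dz": -0.42,"rx": 0.0,"ry": 0.0,"rz": 0.0,"jaw": 0.0},
    {"dx": 0.002,"dy": 0.0,"dz": -0.47,"rx": 0.0,"ry": 0.0,"rz": 0.0,"jaw": 0.0},
    {"dx": 0.002,"dy": 0.0,"dz": -0.47,"rx": 0.0,"ry": 0.0,"rz": 0.0,"jaw": 0.2},
    {"dx": 0.002,"dy": 0.0,"dz": -0.47,"rx": 0.0,"ry": 0.0,"rz": 0.0,"jaw": 0.4},
    {"dx": 0.002,"dy": 0.0,"dz": -0.47,"rx": 0.0,"ry": 0.0,"rz": 0.0,"jaw": 0.6},
    {"dx": 0.002,"dy": 0.0,"dz": -0.47,"rx": 0.0,"ry": 0.0,"rz": 0.0,"jaw": 1.0},
    {"dx": 0.002,"dy": 0.0,"dz": -0.47,"rx": 0.0,"ry": 0.0,"rz": 0.0,"jaw": 1.0}
  ],
  "newtons": 40
}}

```text
t: 2.9
ee_pos: [439.8, -120.2, 44.3]
ee_rot: [0.001, 0.761, 0.649, 0.0]
ft_force: [-0.9, -0.2, -2.3]
opening: 56.3
grip_force: 42.7
```

{"method": "move_arm", "body": {
  "rows": [
    {"dx": 0.0,"dy": 0.0,"dz": 0.04,"rx": 0.0,"ry": 0.0,"rz": 0.0,"jaw": 1.0},
    {"dx": 0.0,"dy": 0.0,"dz": 0.12,"rx": 0.0,"ry": 0.0,"rz": 0.0,"jaw": 1.0},
    {"dx": 0.0,"dy": 0.0,"dz": 0.22,"rx": 0.0,"ry": 0.0,"rz": 0.0,"jaw": 1.0},
    {"dx": 0.06,"dy": -0.08,"dz": 0.22,"rx": 0.0,"ry": 0.0,"rz": 0.0,"jaw": 1.0},
    {"dx": 0.13,"dy": -0.18,"dz": 0.22,"rx": 0.0,"ry": 0.0,"rz": 0.0,"jaw": 1.0},
    {"dx": 0.2,"dy": -0.27,"dz": 0.22,"rx": 0.0,"ry": 0.0,"rz": 0.0,"jaw": 1.0},
    {"dx": 0.27,"dy": -0.36,"dz": 0.22,"rx": 0.0,"ry": 0.0,"rz": 0.0,"jaw": 1.0},
    {"dx": 0.33,"dy": -0.44,"dz": 0.22,"rx": 0.0,"ry": 0.0,"rz": 0.0,"jaw": 1.0},
    {"dx": 0.362,"dy": -0.485,"dz": 0.22,"rx": 0.0,"ry": 0.0,"rz": 0.0,"jaw": 1.0},
    {"dx": 0.362,"dy": -0.485,"dz": 0.22,"rx": 0.0,"ry": 0.0,"rz": 0.0,"jaw": 1.0}
  ],
  "newtons": 40
}}

```text
t: 3.9
ee_pos: [585.8, -317.2, 131.9]
ee_rot: [0.002, 0.762, 0.648, 0.0]
ft_force: [-0.1, 0.0, -1.7]
opening: 56.7
grip_force: 43.4
```

```bash
python3 - <<'E'
from h import *
im,d=manip.camera("side"); cv2.imwrite("pics/s1.png",cv2.resize(im[80:300,220:480],None,fx=3,fy=3,interpolation=cv2.INTER_CUBIC)[:600,:780])
E
```

```text
(no output)
```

View pics/s1.png

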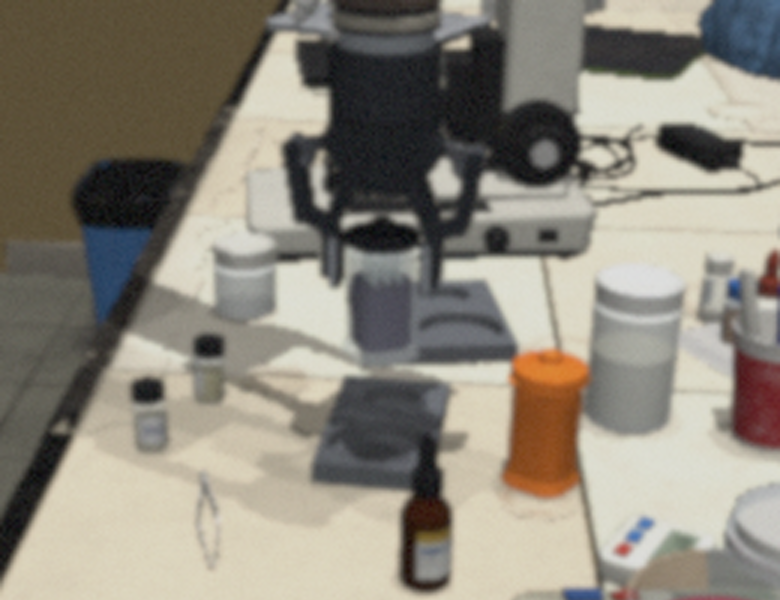

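The jar hangs upright at (380,290) in the gripper above tray two.

{"method": "move_arm", "body": {
  "rows": [
    {"dx": -0.002,"dy": 0.002,"dz": 0.0,"rx": 0.0,"ry": 0.0,"rz": 0.0,"jaw": 1.0},
    {"dx": -0.002,"dy": 0.002,"dz": -0.07,"rx": 0.0,"ry": 0.0,"rz": 0.0,"jaw": 1.0},
    {"dx": -0.002,"dy": 0.002,"dz": -0.14,"rx": 0.0,"ry": 0.0,"rz": 0.0,"jaw": 1.0},
    {"dx": -0.002,"dy": 0.002,"dz": -0.18,"rx": 0.0,"ry": 0.0,"rz": 0.0,"jaw": 1.0},
    {"dx": -0.002,"dy": 0.002,"dz": -0.2,"rx": 0.0,"ry": 0.0,"rz": 0.0,"jaw": 1.0},
    {"dx": -0.002,"dy": 0.002,"dz": -0.209,"rx": 0.0,"ry": 0.0,"rz": 0.0,"jaw": 1.0},
    {"dx": -0.002,"dy": 0.002,"dz": -0.209,"rx": 0.0,"ry": 0.0,"rz": 0.0,"jaw": 1.0}
  ],
  "newtons": 40
}}

```text
t: 4.65
ee_pos: [583.4, -312.9, 48.6]
ee_rot: [0.0, 0.761, 0.649, 0.0]
ft_force: [0.1, -0.2, -1.2]
opening: 56.4
grip_force: 43.3
```

{"method": "move_arm", "body": {
  "rows": [
    {"dx": 0.0,"dy": 0.0,"dz": -0.001,"rx": 0.0,"ry": 0.0,"rz": 0.0,"jaw": 0.25},
    {"dx": 0.0,"dy": 0.0,"dz": -0.001,"rx": 0.0,"ry": 0.0,"rz": 0.0,"jaw": 0.1},
    {"dx": 0.0,"dy": 0.0,"dz": -0.001,"rx": 0.0,"ry": 0.0,"rz": 0.0,"jaw": 0.05},
    {"dx": 0.0,"dy": 0.0,"dz": -0.001,"rx": 0.0,"ry": 0.0,"rz": 0.0,"jaw": 0.05},
    {"dx": 0.0,"dy": 0.0,"dz": 0.04,"rx": 0.0,"ry": 0.0,"rz": 0.0,"jaw": 0.05},
    {"dx": 0.0,"dy": 0.0,"dz": 0.12,"rx": 0.0,"ry": 0.0,"rz": 0.0,"jaw": 0.05},
    {"dx": 0.0,"dy": 0.0,"dz": 0.24,"rx": 0.0,"ry": 0.0,"rz": 0.0,"jaw": 0.05},
    {"dx": 0.0,"dy": 0.0,"dz": 0.24,"rx": 0.0,"ry": 0.0,"rz": 0.0,"jaw": 0.3}
  ],
  "newtons": 30
}}

```text
t: 5.45
ee_pos: [588.6, -316.6, 153.6]
ee_rot: [0.008, 0.761, 0.649, 0.003]
ft_force: [0.9, -0.5, 0.9]
opening: 68.7
grip_force: 0.0
```

{"method": "move_arm", "body": {
  "rows": [
    {"dx": -0.08,"dy": 0.053,"dz": 0.0,"rx": 0.0,"ry": 0.0,"rz": 0.0,"jaw": 0.3},
    {"dx": -0.18,"dy": 0.12,"dz": 0.0,"rx": 0.0,"ry": 0.0,"rz": 0.0,"jaw": 0.3},
    {"dx": -0.27,"dy": 0.18,"dz": 0.0,"rx": 0.0,"ry": 0.0,"rz": 0.0,"jaw": 0.3},
    {"dx": -0.34,"dy": 0.225,"dz": 0.0,"rx": 0.0,"ry": 0.0,"rz": 0.0,"jaw": 0.3},
    {"dx": -0.34,"dy": 0.225,"dz": 0.0,"rx": 0.0,"ry": 0.0,"rz": 0.0,"jaw": 0.3},
    {"dx": -0.34,"dy": 0.225,"dz": 0.0,"rx": 0.0,"ry": 0.0,"rz": 0.0,"jaw": 0.3}
  ],
  "newtons": 25
}}

```text
t: 6.05
ee_pos: [447.5, -223.4, 144.8]
ee_rot: [0.001, 0.761, 0.649, 0.0]
ft_force: [0.1, 0.0, -0.2]
opening: 59.8
grip_force: 0.0
```

```bash
python3 - <<'E'
from h import *
im,d=manip.camera("top"); im2,d2=manip.camera("side")
cv2.imwrite("pics/t2.png",np.hstack([cv2.resize(im[100:290,270:470],(400,380)),cv2.resize(im2[150:280,240:400],(400,325))[:380] if 0 else cv2.resize(im2[130:282,240:400],(400,380))]))
print(manip.read_state()["ee_pos"])
E
```

```text
[ 448.91977062 -224.35168927  145.02619508]
```

View pics/t2.png

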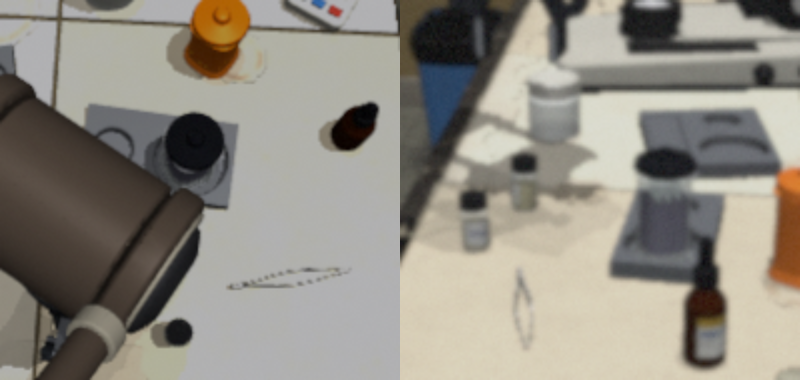

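The jar stands seated in tray two's large well, at (195,145) in the top half and (665,205) in the side half.

{"method": "move_arm", "body": {
  "rows": [
    {"dx": 0.0,"dy": 0.0,"dz": -0.1,"rx": 0.0,"ry": 0.0,"rz": 0.0,"jaw": 0.3},
    {"dx": 0.0,"dy": 0.0,"dz": -0.2,"rx": 0.0,"ry": 0.0,"rz": 0.0,"jaw": 0.3},
    {"dx": 0.0,"dy": 0.0,"dz": -0.27,"rx": 0.0,"ry": 0.0,"rz": 0.0,"jaw": 0.3},
    {"dx": 0.0,"dy": 0.0,"dz": -0.31,"rx": 0.0,"ry": 0.0,"rz": 0.0,"jaw": 0.3},
    {"dx": 0.0,"dy": 0.0,"dz": -0.31,"rx": 0.0,"ry": 0.0,"rz": 0.0,"jaw": 0.4},
    {"dx": 0.0,"dy": 0.0,"dz": -0.31,"rx": 0.0,"ry": 0.0,"rz": 0.0,"jaw": 0.6},
    {"dx": 0.0,"dy": 0.0,"dz": -0.31,"rx": 0.0,"ry": 0.0,"rz": 0.0,"jaw": 0.8},
    {"dx": 0.0,"dy": 0.0,"dz": -0.31,"rx": 0.0,"ry": 0.0,"rz": 0.0,"jaw": 1.0},
    {"dx": 0.0,"dy": 0.0,"dz": -0.31,"rx": 0.0,"ry": 0.0,"rz": 0.0,"jaw": 1.0}
  ],
  "newtons": 25
}}

```text
t: 7.05
ee_pos: [448.4, -224.0, 21.0]
ee_rot: [0.002, 0.761, 0.649, 0.001]
ft_force: [0.1, -0.5, 1.8]
opening: 24.3
grip_force: 24.6
```

{"method": "move_arm", "body": {
  "rows": [
    {"dx": 0.0,"dy": 0.0,"dz": 0.06,"rx": 0.0,"ry": 0.0,"rz": 0.0,"jaw": 1.0},
    {"dx": 0.0,"dy": 0.0,"dz": 0.15,"rx": 0.0,"ry": 0.0,"rz": 0.0,"jaw": 1.0},
    {"dx": 0.08,"dy": -0.007,"dz": 0.15,"rx": 0.0,"ry": 0.0,"rz": 0.0,"jaw": 1.0},
    {"dx": 0.18,"dy": -0.015,"dz": 0.15,"rx": 0.0,"ry": 0.0,"rz": 0.0,"jaw": 1.0},
    {"dx": 0.28,"dy": -0.024,"dz": 0.15,"rx": 0.0,"ry": 0.0,"rz": 0.0,"jaw": 1.0},
    {"dx": 0.34,"dy": -0.03,"dz": 0.15,"rx": 0.0,"ry": 0.0,"rz": 0.0,"jaw": 1.0},
    {"dx": 0.36,"dy": -0.031,"dz": 0.15,"rx": 0.0,"ry": 0.0,"rz": 0.0,"jaw": 1.0},
    {"dx": 0.36,"dy": -0.031,"dz": 0.15,"rx": 0.0,"ry": 0.0,"rz": 0.0,"jaw": 1.0},
    {"dx": 0.36,"dy": -0.031,"dz": 0.15,"rx": 0.0,"ry": 0.0,"rz": 0.0,"jaw": 1.0}
  ],
  "newtons": 25
}}

```text
t: 7.95
ee_pos: [589.5, -235.1, 79.2]
ee_rot: [-0.001, 0.761, 0.649, -0.001]
ft_force: [-0.5, 0.0, 0.6]
opening: 24.1
grip_force: 24.7
```

{"method": "move_arm", "body": {
  "rows": [
    {"dx": 0.003,"dy": 0.0,"dz": -0.05,"rx": 0.0,"ry": 0.0,"rz": 0.0,"jaw": 1.0},
    {"dx": 0.003,"dy": 0.0,"dz": -0.1,"rx": 0.0,"ry": 0.0,"rz": 0.0,"jaw": 1.0},
    {"dx": 0.003,"dy": 0.0,"dz": -0.125,"rx": 0.0,"ry": 0.0,"rz": 0.0,"jaw": 1.0},
    {"dx": 0.003,"dy": 0.0,"dz": -0.135,"rx": 0.0,"ry": 0.0,"rz": 0.0,"jaw": 1.0},
    {"dx": 0.003,"dy": 0.0,"dz": -0.135,"rx": 0.0,"ry": 0.0,"rz": 0.0,"jaw": 1.0},
    {"dx": 0.003,"dy": 0.0,"dz": -0.135,"rx": 0.0,"ry": 0.0,"rz": 0.0,"jaw": 1.0}
  ],
  "newtons": 25
}}

```text
t: 8.55
ee_pos: [592.4, -235.8, 26.3]
ee_rot: [0.0, 0.761, 0.649, 0.0]
ft_force: [-0.6, 0.4, -0.4]
opening: 23.8
grip_force: 24.7
```

{"method": "move_arm", "body": {
  "rows": [
    {"dx": 0.0,"dy": 0.0,"dz": -0.003,"rx": 0.0,"ry": 0.0,"rz": 0.0,"jaw": 1.0},
    {"dx": 0.0,"dy": 0.0,"dz": -0.003,"rx": 0.0,"ry": 0.0,"rz": 0.0,"jaw": 0.65},
    {"dx": 0.0,"dy": 0.0,"dz": -0.003,"rx": 0.0,"ry": 0.0,"rz": 0.0,"jaw": 0.5},
    {"dx": 0.0,"dy": 0.0,"dz": -0.003,"rx": 0.0,"ry": 0.0,"rz": 0.0,"jaw": 0.5},
    {"dx": 0.0,"dy": 0.0,"dz": 0.03,"rx": 0.0,"ry": 0.0,"rz": 0.0,"jaw": 0.5},
    {"dx": 0.0,"dy": 0.0,"dz": 0.1,"rx": 0.0,"ry": 0.0,"rz": 0.0,"jaw": 0.5},
    {"dx": 0.0,"dy": 0.0,"dz": 0.2,"rx": 0.0,"ry": 0.0,"rz": 0.0,"jaw": 0.5},
    {"dx": 0.0,"dy": 0.0,"dz": 0.3,"rx": 0.0,"ry": 0.0,"rz": 0.0,"jaw": 0.0},
    {"dx": 0.0,"dy": 0.0,"dz": 0.3,"rx": 0.0,"ry": 0.0,"rz": 0.0,"jaw": 0.0}
  ],
  "newtons": 30
}}

```text
t: 9.45
ee_pos: [597.6, -238.0, 154.5]
ee_rot: [0.007, 0.761, 0.649, 0.003]
ft_force: [1.4, -0.9, 0.4]
opening: 70.1
grip_force: 0.0
```

{"method": "move_arm", "body": {
  "rows": [
    {"dx": -0.06,"dy": 0.085,"dz": 0.0,"rx": 0.0,"ry": 0.0,"rz": 0.0,"jaw": 0.0},
    {"dx": -0.13,"dy": 0.185,"dz": 0.0,"rx": 0.0,"ry": 0.0,"rz": 0.0,"jaw": 0.0},
    {"dx": -0.2,"dy": 0.285,"dz": 0.0,"rx": 0.0,"ry": 0.0,"rz": 0.0,"jaw": 0.0},
    {"dx": -0.27,"dy": 0.385,"dz": 0.0,"rx": 0.0,"ry": 0.0,"rz": 0.0,"jaw": 0.0},
    {"dx": -0.32,"dy": 0.456,"dz": 0.0,"rx": 0.0,"ry": 0.0,"rz": 0.0,"jaw": 0.0},
    {"dx": -0.351,"dy": 0.5,"dz": 0.0,"rx": 0.0,"ry": 0.0,"rz": 0.0,"jaw": 0.0},
    {"dx": -0.351,"dy": 0.5,"dz": 0.0,"rx": 0.0,"ry": 0.0,"rz": 0.0,"jaw": 0.0},
    {"dx": -0.351,"dy": 0.5,"dz": 0.0,"rx": 0.0,"ry": 0.0,"rz": 0.0,"jaw": 0.0}
  ],
  "newtons": 30
}}

```text
t: 10.25
ee_pos: [452.5, -35.6, 146.3]
ee_rot: [0.001, 0.761, 0.649, 0.0]
ft_force: [0.1, 0.3, -0.3]
opening: 85.4
grip_force: 0.0
```

```bash
python3 - <<'E'
from h import *
im2,d2=manip.camera("side")
cv2.imwrite("pics/s3.png",cv2.resize(im2[50:290,230:430],(500,600)))
print(manip.read_state()["ee_pos"])
E
```

```text
[453.0529744  -36.10680426 146.38457815]
```

View pics/s3.png

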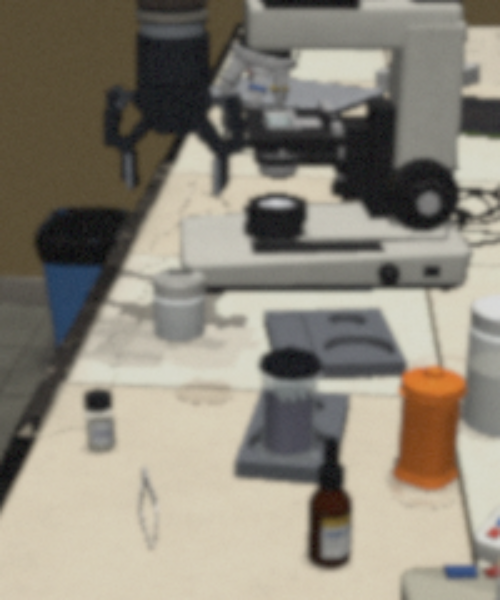

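The pot is at (180,305) under the open gripper. The jar is upright in tray two at (290,405), with the placed vial hidden behind it.

{"method": "move_arm", "body": {
  "rows": [
    {"dx": 0.0,"dy": 0.0,"dz": -0.1,"rx": 0.0,"ry": 0.0,"rz": 0.0,"jaw": 0.0},
    {"dx": 0.0,"dy": 0.0,"dz": -0.2,"rx": 0.0,"ry": 0.0,"rz": 0.0,"jaw": 0.0},
    {"dx": 0.0,"dy": 0.0,"dz": -0.27,"rx": 0.0,"ry": 0.0,"rz": 0.0,"jaw": 0.0},
    {"dx": 0.0,"dy": 0.0,"dz": -0.298,"rx": 0.0,"ry": 0.0,"rz": 0.0,"jaw": 0.0},
    {"dx": 0.0,"dy": 0.0,"dz": -0.298,"rx": 0.0,"ry": 0.0,"rz": 0.0,"jaw": 0.2},
    {"dx": 0.0,"dy": 0.0,"dz": -0.298,"rx": 0.0,"ry": 0.0,"rz": 0.0,"jaw": 0.35},
    {"dx": 0.0,"dy": 0.0,"dz": -0.298,"rx": 0.0,"ry": 0.0,"rz": 0.0,"jaw": 0.6},
    {"dx": 0.0,"dy": 0.0,"dz": -0.298,"rx": 0.0,"ry": 0.0,"rz": 0.0,"jaw": 1.0},
    {"dx": 0.0,"dy": 0.0,"dz": -0.298,"rx": 0.0,"ry": 0.0,"rz": 0.0,"jaw": 1.0}
  ],
  "newtons": 30
}}

```text
t: 11.2
ee_pos: [453.1, -35.8, 27.7]
ee_rot: [0.001, 0.761, 0.649, 0.001]
ft_force: [-0.3, -0.3, 3.4]
opening: 55.3
grip_force: 32.0
```

{"method": "move_arm", "body": {
  "rows": [
    {"dx": 0.0,"dy": 0.0,"dz": 0.06,"rx": 0.0,"ry": 0.0,"rz": 0.0,"jaw": 1.0},
    {"dx": 0.0,"dy": 0.0,"dz": 0.15,"rx": 0.0,"ry": 0.0,"rz": 0.0,"jaw": 1.0},
    {"dx": 0.08,"dy": -0.025,"dz": 0.15,"rx": 0.0,"ry": 0.0,"rz": 0.0,"jaw": 1.0},
    {"dx": 0.19,"dy": -0.059,"dz": 0.15,"rx": 0.0,"ry": 0.0,"rz": 0.0,"jaw": 1.0},
    {"dx": 0.3,"dy": -0.092,"dz": 0.15,"rx": 0.0,"ry": 0.0,"rz": 0.0,"jaw": 1.0},
    {"dx": 0.4,"dy": -0.123,"dz": 0.15,"rx": 0.0,"ry": 0.0,"rz": 0.0,"jaw": 1.0},
    {"dx": 0.46,"dy": -0.142,"dz": 0.15,"rx": 0.0,"ry": 0.0,"rz": 0.0,"jaw": 1.0},
    {"dx": 0.484,"dy": -0.149,"dz": 0.15,"rx": 0.0,"ry": 0.0,"rz": 0.0,"jaw": 1.0},
    {"dx": 0.484,"dy": -0.149,"dz": 0.15,"rx": 0.0,"ry": 0.0,"rz": 0.0,"jaw": 1.0},
    {"dx": 0.484,"dy": -0.149,"dz": 0.15,"rx": 0.0,"ry": 0.0,"rz": 0.0,"jaw": 1.0}
  ],
  "newtons": 30
}}

```text
t: 12.2
ee_pos: [643.6, -94.5, 85.9]
ee_rot: [-0.001, 0.761, 0.649, -0.001]
ft_force: [-0.5, 0.6, -0.4]
opening: 54.9
grip_force: 32.2
```

{"method": "move_arm", "body": {
  "rows": [
    {"dx": 0.001,"dy": 0.0,"dz": -0.05,"rx": 0.0,"ry": 0.0,"rz": 0.0,"jaw": 1.0},
    {"dx": 0.001,"dy": 0.0,"dz": -0.1,"rx": 0.0,"ry": 0.0,"rz": 0.0,"jaw": 1.0},
    {"dx": 0.001,"dy": 0.0,"dz": -0.125,"rx": 0.0,"ry": 0.0,"rz": 0.0,"jaw": 1.0},
    {"dx": 0.001,"dy": 0.0,"dz": -0.137,"rx": 0.0,"ry": 0.0,"rz": 0.0,"jaw": 1.0},
    {"dx": 0.001,"dy": 0.0,"dz": -0.137,"rx": 0.0,"ry": 0.0,"rz": 0.0,"jaw": 1.0},
    {"dx": 0.001,"dy": 0.0,"dz": -0.137,"rx": 0.0,"ry": 0.0,"rz": 0.0,"jaw": 1.0}
  ],
  "newtons": 30
}}

```text
t: 12.8
ee_pos: [645.8, -95.0, 32.3]
ee_rot: [0.0, 0.761, 0.649, 0.0]
ft_force: [0.4, 0.7, -0.2]
opening: 55.3
grip_force: 32.2
```

{"method": "move_arm", "body": {
  "rows": [
    {"dx": 0.0,"dy": 0.0,"dz": -0.001,"rx": 0.0,"ry": 0.0,"rz": 0.0,"jaw": 0.3},
    {"dx": 0.0,"dy": 0.0,"dz": -0.001,"rx": 0.0,"ry": 0.0,"rz": 0.0,"jaw": 0.1},
    {"dx": 0.0,"dy": 0.0,"dz": -0.001,"rx": 0.0,"ry": 0.0,"rz": 0.0,"jaw": 0.05},
    {"dx": 0.0,"dy": 0.0,"dz": -0.001,"rx": 0.0,"ry": 0.0,"rz": 0.0,"jaw": 0.05},
    {"dx": 0.0,"dy": 0.0,"dz": 0.03,"rx": 0.0,"ry": 0.0,"rz": 0.0,"jaw": 0.05},
    {"dx": 0.0,"dy": 0.0,"dz": 0.1,"rx": 0.0,"ry": 0.0,"rz": 0.0,"jaw": 0.05},
    {"dx": 0.0,"dy": 0.0,"dz": 0.2,"rx": 0.0,"ry": 0.0,"rz": 0.0,"jaw": 0.05},
    {"dx": 0.0,"dy": 0.0,"dz": 0.28,"rx": 0.0,"ry": 0.0,"rz": 0.0,"jaw": 0.3},
    {"dx": 0.0,"dy": 0.0,"dz": 0.28,"rx": 0.0,"ry": 0.0,"rz": 0.0,"jaw": 0.3}
  ],
  "newtons": 25
}}

```text
t: 13.7
ee_pos: [650.8, -96.2, 151.4]
ee_rot: [0.005, 0.761, 0.649, 0.004]
ft_force: [0.3, -0.5, 0.6]
opening: 59.8
grip_force: 0.0
```

{"method": "move_arm", "body": {
  "rows": [
    {"dx": -0.06,"dy": -0.055,"dz": 0.0,"rx": 0.0,"ry": 0.0,"rz": 0.0,"jaw": 0.3},
    {"dx": -0.14,"dy": -0.129,"dz": 0.0,"rx": 0.0,"ry": 0.0,"rz": 0.0,"jaw": 0.3},
    {"dx": -0.23,"dy": -0.212,"dz": 0.0,"rx": 0.0,"ry": 0.0,"rz": 0.0,"jaw": 0.3},
    {"dx": -0.32,"dy": -0.295,"dz": 0.0,"rx": 0.0,"ry": 0.0,"rz": 0.0,"jaw": 0.3},
    {"dx": -0.41,"dy": -0.378,"dz": 0.0,"rx": 0.0,"ry": 0.0,"rz": 0.0,"jaw": 0.3},
    {"dx": -0.49,"dy": -0.452,"dz": 0.0,"rx": 0.0,"ry": 0.0,"rz": 0.0,"jaw": 0.3},
    {"dx": -0.55,"dy": -0.507,"dz": 0.0,"rx": 0.0,"ry": 0.0,"rz": 0.0,"jaw": 0.3},
    {"dx": -0.575,"dy": -0.53,"dz": 0.0,"rx": 0.0,"ry": 0.0,"rz": 0.0,"jaw": 0.3},
    {"dx": -0.575,"dy": -0.53,"dz": 0.0,"rx": 0.0,"ry": 0.0,"rz": 0.0,"jaw": 0.3},
    {"dx": -0.575,"dy": -0.53,"dz": 0.0,"rx": 0.0,"ry": 0.0,"rz": 0.0,"jaw": 0.3}
  ],
  "newtons": 25
}}

```text
t: 14.7
ee_pos: [416.5, -306.8, 143.7]
ee_rot: [0.0, 0.761, 0.649, 0.0]
ft_force: [-0.2, -0.0, -0.8]
opening: 59.6
grip_force: 0.0
```

```bash
python3 - <<'E'
from h import *
im,d=manip.camera("top"); im2,d2=manip.camera("side")
cv2.imwrite("pics/t4.png",np.hstack([cv2.resize(im[100:290,190:390],(400,380)),cv2.resize(im2[130:282,240:400],(400,380))]))
print(manip.read_state()["ee_pos"])
E
```

```text
[ 416.99130275 -306.32563177  143.69169528]
```

View pics/t4.png

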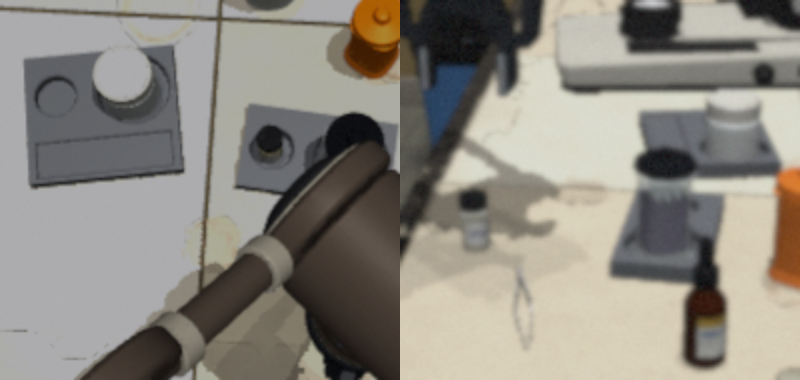

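The pot is seated in tray three at (125,75), and the vial is upright in tray two's small well at (270,145).

{"method": "move_arm", "body": {
  "rows": [
    {"dx": -0.001,"dy": 0.0,"dz": -0.1,"rx": 0.0,"ry": 0.0,"rz": 0.0,"jaw": 0.3},
    {"dx": -0.001,"dy": 0.0,"dz": -0.2,"rx": 0.0,"ry": 0.0,"rz": 0.0,"jaw": 0.3},
    {"dx": -0.001,"dy": 0.0,"dz": -0.27,"rx": 0.0,"ry": 0.0,"rz": 0.0,"jaw": 0.3},
    {"dx": -0.001,"dy": 0.0,"dz": -0.307,"rx": 0.0,"ry": 0.0,"rz": 0.0,"jaw": 0.3},
    {"dx": -0.001,"dy": 0.0,"dz": -0.307,"rx": 0.0,"ry": 0.0,"rz": 0.0,"jaw": 0.4},
    {"dx": -0.001,"dy": 0.0,"dz": -0.307,"rx": 0.0,"ry": 0.0,"rz": 0.0,"jaw": 0.6},
    {"dx": -0.001,"dy": 0.0,"dz": -0.307,"rx": 0.0,"ry": 0.0,"rz": 0.0,"jaw": 0.8},
    {"dx": -0.001,"dy": 0.0,"dz": -0.307,"rx": 0.0,"ry": 0.0,"rz": 0.0,"jaw": 1.0},
    {"dx": -0.001,"dy": 0.0,"dz": -0.307,"rx": 0.0,"ry": 0.0,"rz": 0.0,"jaw": 1.0}
  ],
  "newtons": 25
}}

```text
t: 15.7
ee_pos: [416.8, -308.2, 22.5]
ee_rot: [0.002, 0.761, 0.649, 0.0]
ft_force: [0.8, -0.2, 2.0]
opening: 24.3
grip_force: 24.7
```

{"method": "move_arm", "body": {
  "rows": [
    {"dx": 0.0,"dy": 0.0,"dz": 0.06,"rx": 0.0,"ry": 0.0,"rz": 0.0,"jaw": 1.0},
    {"dx": 0.0,"dy": 0.0,"dz": 0.16,"rx": 0.0,"ry": 0.0,"rz": 0.0,"jaw": 1.0},
    {"dx": 0.04,"dy": 0.05,"dz": 0.24,"rx": 0.0,"ry": 0.0,"rz": 0.0,"jaw": 1.0},
    {"dx": 0.11,"dy": 0.145,"dz": 0.24,"rx": 0.0,"ry": 0.0,"rz": 0.0,"jaw": 1.0},
    {"dx": 0.18,"dy": 0.238,"dz": 0.24,"rx": 0.0,"ry": 0.0,"rz": 0.0,"jaw": 1.0},
    {"dx": 0.25,"dy": 0.33,"dz": 0.24,"rx": 0.0,"ry": 0.0,"rz": 0.0,"jaw": 1.0},
    {"dx": 0.32,"dy": 0.423,"dz": 0.24,"rx": 0.0,"ry": 0.0,"rz": 0.0,"jaw": 1.0},
    {"dx": 0.39,"dy": 0.516,"dz": 0.24,"rx": 0.0,"ry": 0.0,"rz": 0.0,"jaw": 1.0},
    {"dx": 0.44,"dy": 0.58,"dz": 0.24,"rx": 0.0,"ry": 0.0,"rz": 0.0,"jaw": 1.0},
    {"dx": 0.46,"dy": 0.61,"dz": 0.24,"rx": 0.0,"ry": 0.0,"rz": 0.0,"jaw": 1.0}
  ],
  "newtons": 25
}}

```text
t: 16.7
ee_pos: [601.5, -60.8, 117.7]
ee_rot: [0.001, 0.76, 0.65, 0.001]
ft_force: [-0.4, -0.7, -0.4]
opening: 24.0
grip_force: 24.7
```

{"method": "move_arm", "body": {
  "rows": [
    {"dx": 0.05,"dy": 0.063,"dz": 0.0,"rx": 0.0,"ry": 0.0,"rz": 0.0,"jaw": 1.0},
    {"dx": 0.088,"dy": 0.111,"dz": 0.0,"rx": 0.0,"ry": 0.0,"rz": 0.0,"jaw": 1.0},
    {"dx": 0.088,"dy": 0.111,"dz": 0.0,"rx": 0.0,"ry": 0.0,"rz": 0.0,"jaw": 1.0},
    {"dx": 0.088,"dy": 0.111,"dz": -0.08,"rx": 0.0,"ry": 0.0,"rz": 0.0,"jaw": 1.0},
    {"dx": 0.088,"dy": 0.111,"dz": -0.15,"rx": 0.0,"ry": 0.0,"rz": 0.0,"jaw": 1.0},
    {"dx": 0.088,"dy": 0.111,"dz": -0.2,"rx": 0.0,"ry": 0.0,"rz": 0.0,"jaw": 1.0},
    {"dx": 0.088,"dy": 0.111,"dz": -0.222,"rx": 0.0,"ry": 0.0,"rz": 0.0,"jaw": 1.0},
    {"dx": 0.088,"dy": 0.111,"dz": -0.226,"rx": 0.0,"ry": 0.0,"rz": 0.0,"jaw": 1.0},
    {"dx": 0.088,"dy": 0.111,"dz": -0.226,"rx": 0.0,"ry": 0.0,"rz": 0.0,"jaw": 1.0}
  ],
  "newtons": 25
}}

```text
t: 17.6
ee_pos: [634.6, -19.7, 26.9]
ee_rot: [0.0, 0.761, 0.648, -0.0]
ft_force: [-0.7, 0.6, -0.5]
opening: 23.9
grip_force: 25.1
```

{"method": "move_arm", "body": {
  "rows": [
    {"dx": 0.0,"dy": 0.0,"dz": -0.002,"rx": 0.0,"ry": 0.0,"rz": 0.0,"jaw": 1.0},
    {"dx": 0.0,"dy": 0.0,"dz": -0.002,"rx": 0.0,"ry": 0.0,"rz": 0.0,"jaw": 0.65},
    {"dx": 0.0,"dy": 0.0,"dz": -0.002,"rx": 0.0,"ry": 0.0,"rz": 0.0,"jaw": 0.5},
    {"dx": 0.0,"dy": 0.0,"dz": -0.002,"rx": 0.0,"ry": 0.0,"rz": 0.0,"jaw": 0.5},
    {"dx": 0.0,"dy": 0.0,"dz": 0.03,"rx": 0.0,"ry": 0.0,"rz": 0.0,"jaw": 0.5},
    {"dx": 0.0,"dy": 0.0,"dz": 0.1,"rx": 0.0,"ry": 0.0,"rz": 0.0,"jaw": 0.5},
    {"dx": 0.0,"dy": 0.0,"dz": 0.2,"rx": 0.0,"ry": 0.0,"rz": 0.0,"jaw": 0.5},
    {"dx": 0.0,"dy": 0.0,"dz": 0.3,"rx": 0.0,"ry": 0.0,"rz": 0.0,"jaw": 0.6},
    {"dx": 0.0,"dy": 0.0,"dz": 0.3,"rx": 0.0,"ry": 0.0,"rz": 0.0,"jaw": 0.6}
  ],
  "newtons": 25
}}

```text
t: 18.5
ee_pos: [640.5, -19.2, 155.3]
ee_rot: [0.005, 0.761, 0.649, 0.005]
ft_force: [1.7, -0.7, 2.1]
opening: 34.3
grip_force: 0.0
```

{"method": "move_arm", "body": {
  "rows": [
    {"dx": -0.04,"dy": -0.099,"dz": 0.0,"rx": 0.0,"ry": 0.0,"rz": 0.03,"jaw": 0.6},
    {"dx": -0.085,"dy": -0.21,"dz": 0.0,"rx": 0.0,"ry": 0.0,"rz": 0.06,"jaw": 0.6},
    {"dx": -0.13,"dy": -0.321,"dz": 0.0,"rx": 0.0,"ry": 0.0,"rz": 0.09,"jaw": 0.6},
    {"dx": -0.175,"dy": -0.432,"dz": 0.0,"rx": 0.0,"ry": 0.0,"rz": 0.12,"jaw": 0.6},
    {"dx": -0.22,"dy": -0.544,"dz": 0.0,"rx": 0.0,"ry": 0.0,"rz": 0.15,"jaw": 0.6},
    {"dx": -0.265,"dy": -0.655,"dz": 0.0,"rx": 0.0,"ry": 0.0,"rz": 0.18,"jaw": 0.6},
    {"dx": -0.31,"dy": -0.766,"dz": 0.0,"rx": 0.0,"ry": 0.0,"rz": 0.21,"jaw": 0.6},
    {"dx": -0.35,"dy": -0.865,"dz": 0.0,"rx": 0.0,"ry": 0.0,"rz": 0.237,"jaw": 0.6},
    {"dx": -0.385,"dy": -0.951,"dz": 0.0,"rx": 0.0,"ry": 0.0,"rz": 0.237,"jaw": 0.6},
    {"dx": -0.399,"dy": -0.986,"dz": 0.0,"rx": 0.0,"ry": 0.0,"rz": 0.237,"jaw": 0.6}
  ],
  "newtons": 20
}}

```text
t: 19.5
ee_pos: [473.6, -416.5, 147.1]
ee_rot: [0.001, 0.636, 0.772, -0.001]
ft_force: [1.0, 0.1, 0.9]
opening: 34.3
grip_force: 0.0
```

```bash
python3 - <<'E'
from h import *
for i in range(3): im,d=manip.camera("top")
im2,d2=manip.camera("side")
cv2.imwrite("pics/t5.png",np.hstack([cv2.resize(im[100:290,190:390],(400,380)),cv2.resize(im2[130:282,240:400],(400,380))]))
s=manip.read_state();print(s["ee_pos"],s["ee_rot"],s["opening"])
E
```

```text
[ 475.28482178 -412.09303596  146.33986926] [-4.57030216e-04  6.34449153e-01  7.72964284e-01  5.29083592e-04] 33.98722862006187
```

View pics/t5.png

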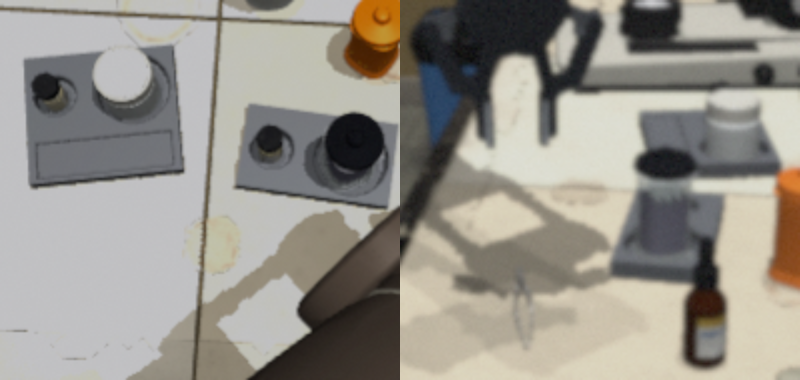

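Every jar, pot and vial stands upright in its well; the trays are at (105,115) and (315,155). The gripper is now above the forceps at (520,310).

{"method": "move_arm", "body": {
  "rows": [
    {"dx": 0.0,"dy": -0.001,"dz": -0.1,"rx": 0.0,"ry": 0.0,"rz": 0.0,"jaw": 0.6},
    {"dx": 0.0,"dy": -0.001,"dz": -0.2,"rx": 0.0,"ry": 0.0,"rz": 0.0,"jaw": 0.6},
    {"dx": 0.0,"dy": -0.001,"dz": -0.28,"rx": 0.0,"ry": 0.0,"rz": 0.0,"jaw": 0.6},
    {"dx": 0.0,"dy": -0.001,"dz": -0.33,"rx": 0.0,"ry": 0.0,"rz": 0.0,"jaw": 0.6},
    {"dx": 0.0,"dy": -0.001,"dz": -0.345,"rx": 0.0,"ry": 0.0,"rz": 0.0,"jaw": 0.6},
    {"dx": 0.0,"dy": -0.001,"dz": -0.352,"rx": 0.0,"ry": 0.0,"rz": 0.0,"jaw": 0.6},
    {"dx": 0.0,"dy": -0.001,"dz": -0.352,"rx": 0.0,"ry": 0.0,"rz": 0.0,"jaw": 0.6},
    {"dx": 0.0,"dy": -0.001,"dz": -0.352,"rx": 0.0,"ry": 0.0,"rz": 0.0,"jaw": 0.6}
  ],
  "newtons": 20
}}

```text
t: 20.5
ee_pos: [476.5, -414.2, 7.4]
ee_rot: [0.002, 0.634, 0.773, -0.0]
ft_force: [0.3, -0.4, 0.3]
opening: 34.3
grip_force: 0.0
```

{"method": "move_arm", "body": {
  "rows": [
    {"dx": -0.002,"dy": 0.0,"dz": -0.006,"rx": 0.0,"ry": 0.0,"rz": 0.0,"jaw": 0.6},
    {"dx": -0.002,"dy": 0.0,"dz": -0.006,"rx": 0.0,"ry": 0.0,"rz": 0.0,"jaw": 0.7},
    {"dx": -0.002,"dy": 0.0,"dz": -0.006,"rx": 0.0,"ry": 0.0,"rz": 0.0,"jaw": 0.8},
    {"dx": -0.002,"dy": 0.0,"dz": -0.006,"rx": 0.0,"ry": 0.0,"rz": 0.0,"jaw": 0.9},
    {"dx": -0.002,"dy": 0.0,"dz": -0.006,"rx": 0.0,"ry": 0.0,"rz": 0.0,"jaw": 1.0},
    {"dx": -0.002,"dy": 0.0,"dz": -0.006,"rx": 0.0,"ry": 0.0,"rz": 0.0,"jaw": 1.0}
  ],
  "newtons": 20
}}

```text
t: 21.1
ee_pos: [474.4, -413.8, 3.6]
ee_rot: [0.0, 0.634, 0.773, -0.0]
ft_force: [-0.4, 0.4, 2.3]
opening: 13.4
grip_force: 20.7
```

{"method": "move_arm", "body": {
  "rows": [
    {"dx": 0.0,"dy": 0.0,"dz": 0.02,"rx": 0.0,"ry": 0.0,"rz": 0.0,"jaw": 1.0},
    {"dx": 0.0,"dy": 0.0,"dz": 0.08,"rx": 0.0,"ry": 0.0,"rz": 0.0,"jaw": 1.0},
    {"dx": 0.0,"dy": 0.0,"dz": 0.18,"rx": 0.0,"ry": 0.0,"rz": 0.0,"jaw": 1.0},
    {"dx": 0.0,"dy": 0.0,"dz": 0.28,"rx": 0.0,"ry": 0.0,"rz": 0.0,"jaw": 1.0},
    {"dx": 0.0,"dy": 0.0,"dz": 0.34,"rx": 0.0,"ry": 0.0,"rz": 0.0,"jaw": 1.0},
    {"dx": 0.0,"dy": 0.0,"dz": 0.34,"rx": 0.0,"ry": 0.0,"rz": 0.0,"jaw": 1.0},
    {"dx": 0.0,"dy": 0.0,"dz": 0.34,"rx": 0.0,"ry": 0.0,"rz": 0.0,"jaw": 1.0}
  ],
  "newtons": 20
}}

```text
t: 21.8
ee_pos: [474.4, -413.6, 139.8]
ee_rot: [0.001, 0.634, 0.773, -0.0]
ft_force: [0.2, -0.2, 0.3]
opening: 13.7
grip_force: 20.4
```

{"method": "move_arm", "body": {
  "rows": [
    {"dx": 0.02,"dy": 0.066,"dz": 0.0,"rx": 0.0,"ry": 0.0,"rz": 0.0,"jaw": 1.0},
    {"dx": 0.05,"dy": 0.165,"dz": 0.0,"rx": 0.0,"ry": 0.0,"rz": -0.01,"jaw": 1.0},
    {"dx": 0.085,"dy": 0.281,"dz": 0.0,"rx": 0.0,"ry": 0.0,"rz": -0.02,"jaw": 1.0},
    {"dx": 0.12,"dy": 0.397,"dz": 0.0,"rx": 0.0,"ry": 0.0,"rz": -0.033,"jaw": 1.0},
    {"dx": 0.155,"dy": 0.512,"dz": 0.0,"rx": 0.0,"ry": 0.0,"rz": -0.033,"jaw": 1.0},
    {"dx": 0.19,"dy": 0.628,"dz": 0.0,"rx": 0.0,"ry": 0.0,"rz": -0.033,"jaw": 1.0},
    {"dx": 0.225,"dy": 0.743,"dz": 0.0,"rx": 0.0,"ry": 0.0,"rz": -0.033,"jaw": 1.0},
    {"dx": 0.248,"dy": 0.82,"dz": 0.0,"rx": 0.0,"ry": 0.0,"rz": -0.033,"jaw": 1.0},
    {"dx": 0.258,"dy": 0.852,"dz": 0.0,"rx": 0.0,"ry": 0.0,"rz": -0.033,"jaw": 1.0},
    {"dx": 0.258,"dy": 0.852,"dz": 0.0,"rx": 0.0,"ry": 0.0,"rz": -0.033,"jaw": 1.0}
  ],
  "newtons": 20
}}

```text
t: 22.8
ee_pos: [576.5, -71.1, 137.4]
ee_rot: [-0.001, 0.652, 0.758, -0.001]
ft_force: [-0.1, -0.7, -1.1]
opening: 13.7
grip_force: 20.4
```

```bash
python3 - <<'E'
from h import *
for i in range(3): im,d=manip.camera("top")
im2,d2=manip.camera("side")
cv2.imwrite("pics/t6.png",np.hstack([cv2.resize(im[100:290,190:390],(400,380)),cv2.resize(im2[80:232,240:400],(400,380))]))
s=manip.read_state();print(s["ee_pos"],s["ee_rot"],s["opening"])
E
```

```text
[576.78468301 -74.29187672 138.65852061] [-3.77459788e-04  6.53897170e-01  7.56583129e-01 -5.64280788e-04] 13.627042353360123
```

View pics/t6.png

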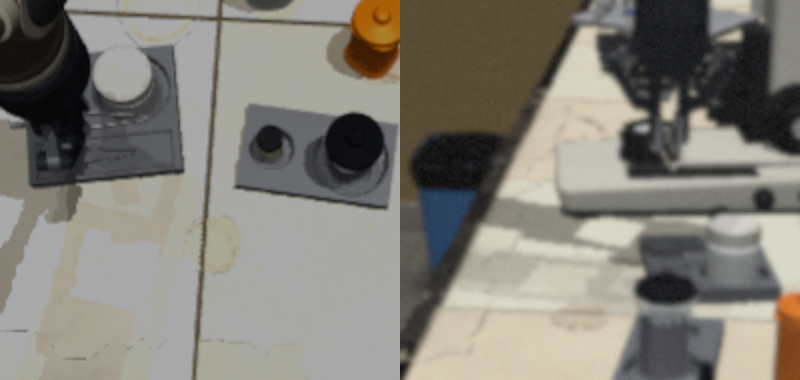

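```bash
python3 - <<'E'
from h import *
im,d=manip.camera("top"); C=cloud("top",d)
cv2.imwrite("pics/t7.png",cv2.resize(im[135:205,180:285],(780,520),interpolation=cv2.INTER_CUBIC))
for u,v in((195,162.5),(260,157)): print(onz("top",u,v,141).round(1))
s=manip.read_state();print(s["ee_pos"])
E
```

```text
[568.5 -17.7 141. ]
[ 583.6 -126.4  141. ]
[576.93907588 -74.38281546 138.88947541]
```

View pics/t7.png

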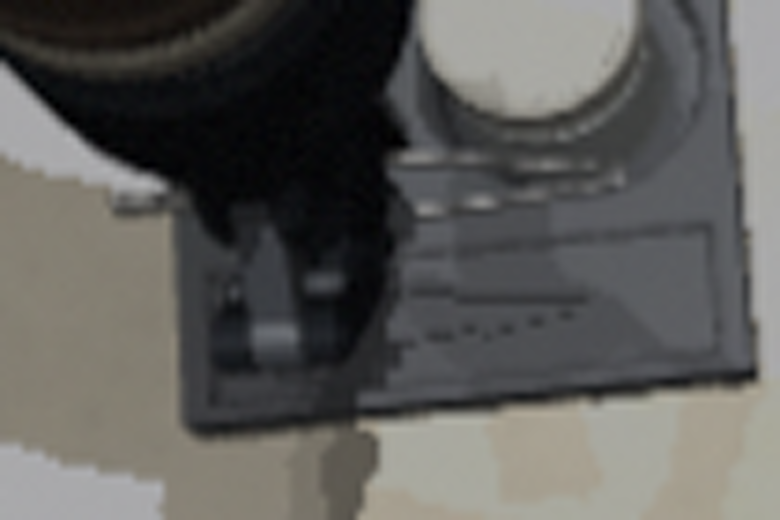

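The forceps are held level at (112,205)–(622,178), roughly parallel to the recess.

{"method": "move_arm", "body": {
  "rows": [
    {"dx": 0.004,"dy": 0.005,"dz": -0.08,"rx": 0.0,"ry": 0.0,"rz": 0.02,"jaw": 1.0},
    {"dx": 0.004,"dy": 0.005,"dz": -0.17,"rx": 0.0,"ry": 0.0,"rz": 0.02,"jaw": 1.0},
    {"dx": 0.004,"dy": 0.005,"dz": -0.23,"rx": 0.0,"ry": 0.0,"rz": 0.02,"jaw": 1.0},
    {"dx": 0.004,"dy": 0.005,"dz": -0.27,"rx": 0.0,"ry": 0.0,"rz": 0.02,"jaw": 1.0},
    {"dx": 0.004,"dy": 0.005,"dz": -0.29,"rx": 0.0,"ry": 0.0,"rz": 0.02,"jaw": 1.0},
    {"dx": 0.004,"dy": 0.005,"dz": -0.297,"rx": 0.0,"ry": 0.0,"rz": 0.02,"jaw": 1.0},
    {"dx": 0.004,"dy": 0.005,"dz": -0.297,"rx": 0.0,"ry": 0.0,"rz": 0.02,"jaw": 1.0},
    {"dx": 0.004,"dy": 0.005,"dz": -0.297,"rx": 0.0,"ry": 0.0,"rz": 0.02,"jaw": 1.0}
  ],
  "newtons": 20
}}

```text
t: 23.85
ee_pos: [580.4, -71.1, 21.8]
ee_rot: [0.001, 0.642, 0.767, 0.001]
ft_force: [-0.1, -0.3, -0.3]
opening: 13.2
grip_force: 20.4
```

{"method": "move_arm", "body": {
  "rows": [
    {"dx": -0.003,"dy": 0.0,"dz": -0.004,"rx": 0.0,"ry": 0.0,"rz": 0.0,"jaw": 1.0},
    {"dx": -0.003,"dy": 0.0,"dz": -0.008,"rx": 0.0,"ry": 0.0,"rz": 0.0,"jaw": 1.0},
    {"dx": -0.003,"dy": 0.0,"dz": -0.008,"rx": 0.0,"ry": 0.0,"rz": 0.0,"jaw": 1.0},
    {"dx": -0.003,"dy": 0.0,"dz": -0.008,"rx": 0.0,"ry": 0.0,"rz": 0.0,"jaw": 1.0}
  ],
  "newtons": 20
}}

```text
t: 24.25
ee_pos: [577.9, -70.7, 17.4]
ee_rot: [0.0, 0.642, 0.767, 0.0]
ft_force: [-0.1, 0.1, 0.5]
opening: 13.5
grip_force: 20.4
```

{"method": "move_arm", "body": {
  "rows": [
    {"dx": 0.0,"dy": 0.0,"dz": 0.0,"rx": 0.0,"ry": 0.0,"rz": 0.0,"jaw": 0.8},
    {"dx": 0.0,"dy": 0.0,"dz": 0.0,"rx": 0.0,"ry": 0.0,"rz": 0.0,"jaw": 0.7},
    {"dx": 0.0,"dy": 0.0,"dz": 0.0,"rx": 0.0,"ry": 0.0,"rz": 0.0,"jaw": 0.65},
    {"dx": 0.0,"dy": 0.0,"dz": 0.0,"rx": 0.0,"ry": 0.0,"rz": 0.0,"jaw": 0.65},
    {"dx": 0.0,"dy": 0.0,"dz": 0.03,"rx": 0.0,"ry": 0.0,"rz": 0.0,"jaw": 0.65},
    {"dx": 0.0,"dy": 0.0,"dz": 0.1,"rx": 0.0,"ry": 0.0,"rz": 0.0,"jaw": 0.65},
    {"dx": 0.0,"dy": 0.0,"dz": 0.2,"rx": 0.0,"ry": 0.0,"rz": 0.0,"jaw": 0.65},
    {"dx": 0.0,"dy": 0.0,"dz": 0.32,"rx": 0.0,"ry": 0.0,"rz": 0.0,"jaw": 0.65},
    {"dx": 0.0,"dy": 0.0,"dz": 0.4,"rx": 0.0,"ry": 0.0,"rz": 0.0,"jaw": 0.65}
  ],
  "newtons": 20
}}

```text
t: 25.15
ee_pos: [579.5, -71.1, 181.8]
ee_rot: [0.002, 0.642, 0.767, 0.001]
ft_force: [1.5, -0.6, 0.3]
opening: 30.0
grip_force: 0.0
```

{"method": "move_arm", "body": {
  "rows": [
    {"dx": -0.1,"dy": -0.05,"dz": 0.1,"rx": 0.0,"ry": 0.0,"rz": 0.0,"jaw": 0.65},
    {"dx": -0.2,"dy": -0.1,"dz": 0.1,"rx": 0.0,"ry": 0.0,"rz": 0.0,"jaw": 0.65},
    {"dx": -0.3,"dy": -0.2,"dz": 0.1,"rx": 0.0,"ry": 0.0,"rz": 0.0,"jaw": 0.65},
    {"dx": -0.4,"dy": -0.3,"dz": 0.1,"rx": 0.0,"ry": 0.0,"rz": 0.0,"jaw": 0.65},
    {"dx": -0.45,"dy": -0.4,"dz": 0.1,"rx": 0.0,"ry": 0.0,"rz": 0.0,"jaw": 0.65},
    {"dx": -0.45,"dy": -0.5,"dz": 0.1,"rx": 0.0,"ry": 0.0,"rz": 0.0,"jaw": 0.65},
    {"dx": -0.45,"dy": -0.6,"dz": 0.1,"rx": 0.0,"ry": 0.0,"rz": 0.0,"jaw": 0.65},
    {"dx": -0.45,"dy": -0.6,"dz": 0.1,"rx": 0.0,"ry": 0.0,"rz": 0.0,"jaw": 0.65},
    {"dx": -0.45,"dy": -0.6,"dz": 0.1,"rx": 0.0,"ry": 0.0,"rz": 0.0,"jaw": 0.65}
  ],
  "newtons": 20
}}

```text
t: 26.05
ee_pos: [397.6, -311.3, 217.9]
ee_rot: [0.0, 0.643, 0.766, 0.0]
ft_force: [-0.5, 0.4, -0.4]
opening: 29.9
grip_force: 0.0
```

```bash
python3 - <<'E'
from h import *
im,d=manip.camera("top"); im2,d2=manip.camera("side")
cv2.imwrite("pics/t8.png",np.hstack([cv2.resize(im[110:210,190:300],(440,400),interpolation=cv2.INTER_CUBIC),cv2.resize(im2[150:290,260:400],(360,400))]))
C=cloud("top",d)
for n,u,v in(("pot",245,140),): pass
s=manip.read_state();print(s["t"],s["ee_pos"],s["opening"])
E
```

```text
26.15 [ 397.72638222 -309.68286086  217.35806288] 29.625811118860142
```

View pics/t8.png

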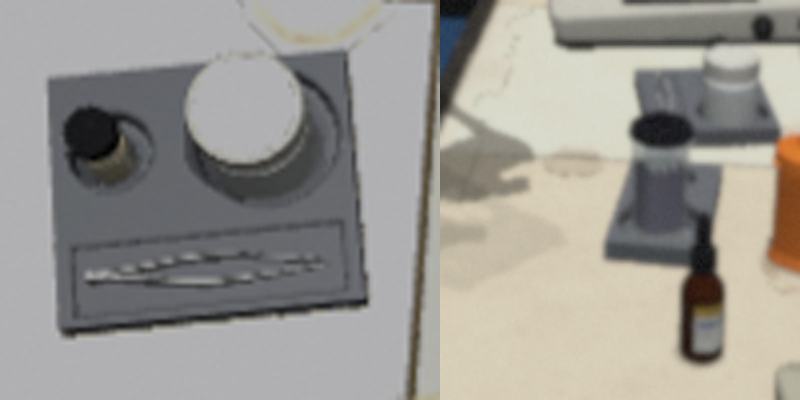

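The forceps lie inside the recess at (85,275)–(325,262). The pot, jar and vials are upright in their wells, and the dropper is untouched at (705,290).

```bash
python3 -c "
from plant import manip
print(manip.hand_in())"
```

```text
the job is handed in; nothing more can be done
None
```

Both kits are made up and handed in at about 26 s of the 128 s limit: the last pictures show every part seated in its bay, with the dropper bottle and the orange look-alike left where they stood.

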